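Dock the stimulator and set its clamp screw to running clearance

ROBOT

A 6-joint arm with a two-finger parallel gripper is mounted at the origin on the work surface. World frame = base frame: x ahead of the robot, y to its left, z up, the work surface at z = 0. Lengths are in m, angles in rad, forces in N, time in s.
With the tool pointing down it reaches from about 0.3 to 0.775 m from the base axis. Payload 14.6 kg.
Tool frame: the origin (TCP) lies at the very end of the fingers, on their centre line; the grasp point (between the pads) lies 19 mm behind it (bot.tcp_to_grasp is the distance from the TCP to the grasp point, in m); z points along the fingers, y is the direction in which the jaws open and shut (so a half turn about z gives the same grasp; the last joint's range is limited). The gripper opens to 94 mm and grips with 3 to 60 N. Pads are 16 mm wide; open, the fingers measure 119 mm over their backs; the gripper's body (75 mm by 177 mm) begins 78 mm behind the grasp point.
Start: joints at [-0.067, 0.3, 1.521, -0, 1.321, -0.067], TCP at [0.55, -0, 0.205] pointing down, gripper open.
Joint ranges: [-3.03, 3.03], [-0.79, 2.21], [0.23, 2.52], [-1.04, 4.18], [0, 3.07], [-2.55, 2.55]. Speed limits (rad/s): [2.22, 2.22, 2.57, 3.14, 3.14, 3.14].

INTERFACE

Orientations are given as a unit quaternion [x, y, z, w].
In Python, from rig import status, imaging, order, bot gives the robot as it stands.
- The arm moves only by the tool carry_out, never from a script. Its argument "moves" is text: rows parted by semicolons, each of 7 numbers parted by spaces: the shift along the tool's x, y, z in mm, then the turn, a rotation vector about the tool's x, y, z in degrees, then the finger opening in mm, from 0 to 94. In form: dx dy dz rx ry rz hand; .... A call has 1 to 8 rows; each row shifts and turns the commanded pose from where the row before left it, along the tool's axes as they then stand; what a row does not reach is not made up. A row lasts 1/8 s, in which the tool goes at most 62.5 mm and 10.7 degrees, less where a joint would pass 70% of its speed; a pose out of reach is approached as far as the arm can. A call is refused whole if a number of a shift passes 62.5 or a number of a turn 10.7, either way. A call with a gripper value outside its range is refused whole. The fingers move at their own pace and stop on an object; "grip_force" is the grip in N (left out, the last holds). Time passes only in rows, so rows that do not move let the fingers close. It gives the time, the measured TCP pose, the force and the opening at its end, in the units of the state.
- status.read_state(): the state, without advancing time (a new reading comes with each control period).
- imaging.read_camera(name): name is "scene" or "side" or "wrist"; returns a dict with "frame" (420x560x3 uint8, red, green, blue), "fx", "fy", "cx", "cy" (pixels), "extrinsics" (4x4, takes a point from world to camera coordinates). Camera axes: x right, y down, z forward; pixel columns grow to the right and rows downward; lengths in m; the calibration is good to about 2 mm. A picture is of the moment at which its call begins. There is no depth.
- order.job_done(): hands the job in, once; it reports no verdict.
The state is a dict: "clock": time; "joints": joint angles; "dq": joint speeds; "joint_torque": joint torques, N m; "position": TCP position; "tool_rot": TCP orientation; "contact_force": force on the tool from outside, world axes, zero at the start; "moment": the same for the moment, N m; "opening": finger opening in m.
Only numpy, scipy, OpenCV 4.12 (cv2) and the standard library are available. Lean on these libraries where they do the work, as an engineer would, in place of code of your own. Each camera call takes 0.05 s, during which the arm holds its last target. There are 200 camera calls.

TASK

Dock the stimulator on the desk clamp: with its foot plate flat on the desk, slide the plate's tongue squarely under the clamp's bridge, between the two posts, until it is fully home against the back stop. Then turn the wing screw clockwise until it seats, back it off a quarter turn so that the stand stays adjustable, and finish holding the screw there, still gripping its wing. Do not tip the stimulator over or disturb the other things on the desk.

Things in the scene. Friction and masses are not known exactly. Their poses are not given: they have to be found in the camera images.
- stimulator: grey stimulator box 32 (x) x 64 (y) mm, top 100 mm above the desk, upright on a steel foot plate 6 mm thick, 52 mm wide; loose, about 0.45 kg. Origin: under the box's centre, on the plate's underside. The plate runs from x = -30 to +107 mm; its bare front part, on the side of the screen and knobs, is the tongue. Grip the box from above across its 32 mm, near the top (plain above 70 mm)
- tongue_pad (a point): point on the top of the tongue, on its centre line, 90 mm ahead of the stimulator's origin (17 mm short of the tongue's tip); it lies below the screw's axis when the stand is fully home
- clamp: desk clamp, fixed: two round posts, 18 mm diameter, 60 mm clear between (at y = +-39 mm), carry a bridge 26 (x) x 100 (y) mm, underside 22 mm, top 34 mm above the desk; a back stop 14 mm high has its face at x = +17 mm. Origin: on the desk below the screw's axis. The tongue enters along +x from the open -x side; home, the stimulator's x is along the clamp's x, its origin at x = -90 mm
- clamp_seat (a point): point on the screw's axis, 6 mm above the desk: where tongue_pad is when the stand is home
- screw_wing: steel wing (thumb piece) on top of the clamp's upright screw, 46 mm long (x), 10 mm thick (y), 24 mm high (its lowest 10 mm only 30 mm long). Origin: on the screw's axis at the wing's underside, 50 mm above the desk when seated, up to 5 mm higher when open; z up. Turns with the screw; grip it from above across its 10 mm, about 14 mm above its origin
- clamp_screw (a joint): angle of the screw, rad: 0 fully open, growing clockwise seen from above (tightening), to a hard stop, seated, at 4.0. Starts 2.1 to 3.4 rad short of that. Sinks 1.27 mm per rad (8 mm a turn), turns with 0.08 N m of friction, stays where it is left. Its foot, 20 mm across, just clears the docked tongue when seated
- gel_bottle: white bottle with a cap, 52 mm diameter, 150 mm high, origin under its centre; leave alone
- mouse: black computer mouse, 105 x 62 x 32 mm, origin under its centre; leave alone
- phone: black phone lying flat, 148 x 72 x 9 mm, origin under its centre; leave alone
- tape_roll: roll of paper tape lying flat, 68 mm across, 24 mm high, origin under its centre; leave alone
- reflex_hammer: reflex hammer lying on the desk, 200 mm long, origin under its middle; leave alone
- pen_cup: black cup with pens, 76 mm diameter, 95 mm high, pens to 155 mm, origin under its centre; leave alone
- limb_clip: green limb electrode clip lying on the desk, 120 x 28 x 45 mm, origin under its centre; leave alone
Mind the look-alikes: they are no part of the job. Leave any orange or red look-alike of the stimulator alone.

How it is judged:
On the way, in this order (a step that is already met when the one before it is completed fails the run):
1. the stimulator stands flat on the desk with its tongue squarely home under the bridge (horizontal distance between tongue_pad and clamp_seat below 0.008 m and angle between the x axis of stimulator and the x axis of clamp, either way round below 0.15 rad and angle between stimulator's own z axis and vertical below 0.06 rad and height (world z) of stimulator below 0.004 m), for 0.2 s.
2. the screw is turned until it seats (value of joint clamp_screw above 3.9 rad), for 0.1 s.
At the end, for the whole second after the job is handed in: The screw stands still a quarter turn (1.57 rad, within 0.3 rad) short of its seat with the fingers gripping its wing (over 2 N), and the stimulator stands flat on the desk with its tongue home (within 8 mm and 0.15 rad of square) (all of step 1 and value of joint clamp_screw between 2.13 and 2.73 rad and velocity of joint clamp_screw between -0.1 and 0.1 rad/s and contact force between screw_wing and the fingers above 2 N); the arm keeps its last pose, push and grip.
It fails at once if the stimulator is tipped over (angle between stimulator's own z axis and vertical above 0.5 rad).
It fails at once if a bystander is moved by more than 30 mm (distance of any of gel_bottle, mouse, phone, tape_roll, reflex_hammer, pen_cup, limb_clip from where it was at the start of the episode above 0.03 m).
It also fails if it takes over 72 s, if anything falls off the work surface, if the arm or the gripper's body presses on something with over 40 N, if the wrist force passes 120 N, or if a joint passes its speed limit or range.

## Working session

There is one attempt and no reset: what is moved stays moved. The work goes in short steps, Python scripts to look and compute and a tool call to move; the robot and the scene stay as the last step left them, time stands still between calls to the robot, and variables do not carry over. Pictures are saved under pics/ and viewed, about 8 in all and at most 12, crops included, and the job is handed in when it is done.

Besides the shell and the picture viewer there is one more tool, called after ">>>" by a JSON object that holds its "name" and its "arguments". carry_out: Moves the arm, as the interface text tells. Its arguments: {"type":"object","properties":{"moves":{"type":"string"},"grip_force":{"type":"number"}},"required":["moves"]}

```bash
mkdir -p pics; ls; python3 - <<'E'
from rig import status, imaging, order, bot
import cv2,numpy as np
print(status.read_state())
for n in ("scene","side"):
    c=imaging.read_camera(n); cv2.imwrite(f"pics/{n}0.png",c["frame"][:,:,::-1]); print(n,c["fx"],c["cx"],c["cy"]); print(np.round(c["extrinsics"],3).tolist())
E
```

```text
pics
{'clock': 0.0, 'joints': array([-6.65799171e-02,  3.00501438e-01,  1.52158063e+00,  6.45319544e-06,
        1.32072486e+00, -6.66401330e-02]), 'dq': array([ 6.01937699e-04, -8.58794776e-04, -1.14468863e-03, -8.13778205e-05,
       -3.25384562e-04,  6.76400537e-04]), 'joint_torque': array([-1.53750298e-03, -5.31805658e+01, -3.52735734e+01,  7.07558286e-02,
        2.43994006e-02, -4.79655944e-05]), 'position': array([5.49729922e-01, 2.78164712e-05, 2.04869890e-01]), 'tool_rot': array([ 7.07085927e-01,  7.07127374e-01, -3.97431120e-04, -4.58992328e-04]), 'contact_force': array([ 0.20662152, -1.40389567, -0.61619918]), 'moment': array([ 0.00209226, -0.01695082,  0.01428402]), 'opening': 0.09385951713530977}
scene 436.0764924342169 277.64231009922673 216.9928624152175
[[-0.877, 0.481, 0.01, 0.496], [0.386, 0.715, -0.582, -0.182], [-0.287, -0.507, -0.813, 1.638], [0.0, 0.0, 0.0, 1.0]]
side 397.2875231277308 280.4663559188114 208.72344649272665
[[0.918, -0.395, -0.019, -0.499], [-0.236, -0.509, -0.828, 0.187], [0.318, 0.764, -0.561, 1.157], [0.0, 0.0, 0.0, 1.0]]
```

View pics/scene0.png

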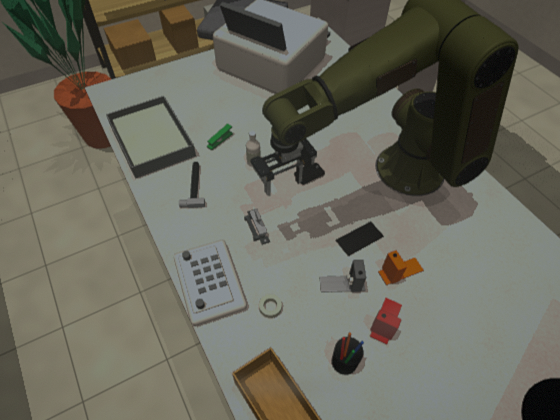

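View pics/side0.png

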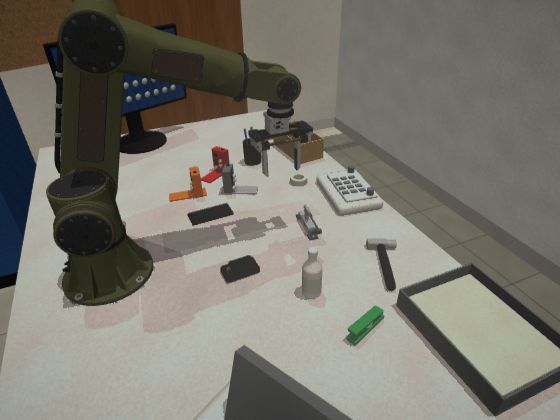

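The scene view shows the grey stimulator at about (358,275), its tongue pointing left to (320,285). The clamp is at (257,225), the orange and red look-alikes at (395,265) and (386,320), and the phone at (360,238). The side view has the stimulator at (229,180), its tongue to the right at (258,190), and the clamp at (308,222). Next I take enlarged crops.

```bash
cat > h.py <<'E'
from rig import status, imaging, order, bot
import cv2, numpy as np
def ray(c,uv,z):
    """world points where pixel rays uv (N,2) meet the plane of height z"""
    E=c["extrinsics"]; R,t=E[:3,:3],E[:3,3]; o=-R.T@t
    uv=np.atleast_2d(uv).astype(float)
    d=np.c_[(uv[:,0]-c["cx"])/c["fx"],(uv[:,1]-c["cy"])/c["fy"],np.ones(len(uv))]@R
    return o+d*((z-o[2])/d[:,2])[:,None]
def proj(c,P):
    E=c["extrinsics"]; q=np.atleast_2d(P)@E[:3,:3].T+E[:3,3]
    return np.c_[c["fx"]*q[:,0]/q[:,2]+c["cx"],c["fy"]*q[:,1]/q[:,2]+c["cy"]]
def crop(f,x,y,w,h,k): return cv2.resize(f[y:y+h,x:x+w],None,fx=k,fy=k,interpolation=cv2.INTER_CUBIC)
E
python3 - <<'E'
from h import *
s=imaging.read_camera("scene"); d=imaging.read_camera("side")
a=crop(s["frame"],235,200,65,50,6);b=crop(s["frame"],310,250,65,50,6)
e=crop(d["frame"],285,200,65,50,6);f=crop(d["frame"],205,155,65,50,6)
cv2.imwrite("pics/c1.png",np.vstack([np.hstack([a,b]),np.hstack([e,f])])[:,:,::-1])
for n,c,p in(("stim base s",s,(358,288)),("tip s",s,(322,285)),("clamp s",s,(258,238)),("bottle",s,(253,163))): print(n,ray(c,p,0).round(3))
for n,c,p in(("stim base d",d,(228,192)),("tip d",d,(257,190)),("clamp d",d,(309,236)),("bottle",d,(312,296))): print(n,ray(c,p,0).round(3))
E
```

```text
stim base s [[0.455 0.315 0.   ]]
tip s [[0.547 0.253 0.   ]]
clamp s [[0.643 0.005 0.   ]]
bottle [[ 0.505 -0.304  0.   ]]
stim base d [[0.448 0.285 0.   ]]
tip d [[0.553 0.252 0.   ]]
clamp d [[ 0.606 -0.087 -0.   ]]
bottle [[ 0.496 -0.323  0.   ]]
```

View pics/c1.png

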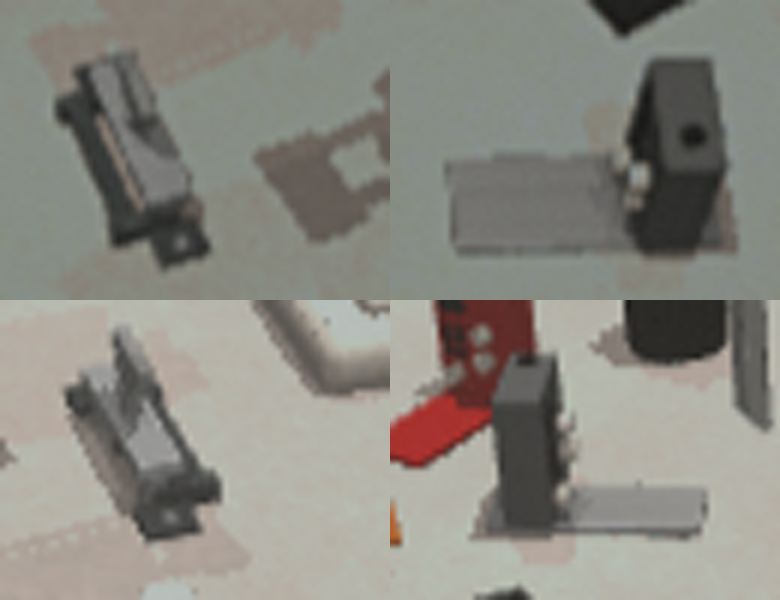

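```bash
python3 - <<'E'
from h import *
s=imaging.read_camera("scene"); d=imaging.read_camera("side"); w=imaging.read_camera("wrist")
def B(P,c,o,z): P=np.array(P,float); return ray(c,P/6+o,z).round(4).tolist()
print("plate s",B([(55,160),(65,250),(345,250)],s,(310,250),.006))
print("top s",B([(265,60),(322,60),(335,170),(265,165)],s,(310,250),.1))
print("plate d",B([(315,190),(307,230),(85,235)],d,(205,155),.006))
print("top d",B([(125,52),(168,58),(155,108),(107,102)],d,(205,155),.1))
print("bridge s",B([(80,65),(130,50),(190,195),(150,210)],s,(235,200),.034))
print("bridge d",B([(82,70),(110,65),(190,160),(145,175)],d,(285,200),.034))
print("lug s",B([(205,240),(165,265)],s,(235,200),.0),"lug d",B([(205,235),(150,240)],d,(285,200),0))
R=w["extrinsics"];print("wrist",(-R[:3,:3].T@R[:3,3]).round(3),R[:3,:3].round(3).tolist(),w["fx"])
E
```

```text
plate s [[0.5419, 0.2271, 0.006], [0.5646, 0.2732, 0.006], [0.439, 0.3414, 0.006]]
top s [[0.4549, 0.2678, 0.1], [0.4301, 0.2812, 0.1], [0.4599, 0.3341, 0.1], [0.488, 0.3158, 0.1]]
plate d [[0.5606, 0.2649, 0.006], [0.5389, 0.2214, 0.006], [0.4104, 0.2748, 0.006]]
top d [[0.4607, 0.3241, 0.1], [0.4828, 0.3048, 0.1], [0.4561, 0.2466, 0.1], [0.432, 0.2662, 0.1]]
bridge s [[0.6305, -0.0878, 0.034], [0.6009, -0.0838, 0.034], [0.6171, 0.0193, 0.034], [0.6408, 0.0176, 0.034]]
bridge d [[0.6139, 0.008, 0.034], [0.6304, 0.0059, 0.034], [0.6297, -0.0922, 0.034], [0.6021, -0.094, 0.034]]
lug s [[0.6136, 0.0296, 0.0], [0.6406, 0.0335, 0.0]] lug d [[0.6282, -0.1147, 0.0], [0.5997, -0.1063, 0.0]]
wrist [0.55  0.08  0.384] [[1.0, -0.001, -0.0], [-0.001, -0.962, 0.274], [-0.0, -0.274, -0.962]] 290.0338225343695
```

```bash
python3 - <<'E'
from h import *
w=imaging.read_camera("wrist")
print(proj(w,[[.457,.293,.1],[.62,-.039,.034],[.553,.247,.006]]).round())
cv2.imwrite("pics/w0.png",w["frame"][:,:,::-1])
s=imaging.read_camera("scene")
for n,p in(("phone",(360,238)),("tape",(271,310)),("pen",(348,365))):print(n,ray(s,p,0).round(3))
d=imaging.read_camera("side")
for n,p in(("phone",(210,214)),("mouse",(240,270)),("tape",(298,182)),("hammer",(383,262)),("clip",(366,330))):print(n,ray(d,p,0).round(3))
E
```

```text
[[ 157. -171.]
 [ 338.  225.]
 [ 285.  -30.]]
phone [[0.343 0.167 0.   ]]
tape [[0.726 0.251 0.   ]]
pen [[0.615 0.496 0.   ]]
phone [[0.347 0.17  0.   ]]
mouse [[ 0.352 -0.146  0.   ]]
tape [[0.722 0.24  0.   ]]
hammer [[ 0.749 -0.289  0.   ]]
clip [[ 0.565 -0.477  0.   ]]
```

View pics/w0.png

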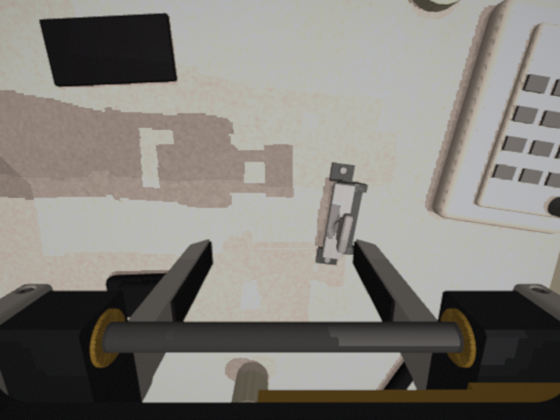

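The wrist view has the clamp at (342,215), its lugs at (342,172) and (326,257), the back stop on its right (+x) side, and the wing from about (338,252) to (350,215). I zoom in for corners and move towards the stimulator.

```bash
python3 - <<'E'
from h import *
f=cv2.imread("pics/w0.png"); cv2.imwrite("pics/w0c.png",crop(f,305,155,75,115,5))
E
```

```text
(no output)
```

View pics/w0c.png

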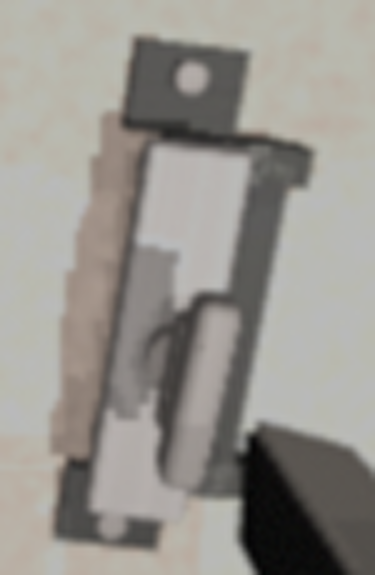

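```bash
python3 - <<'E'
from h import *
w=imaging.read_camera("wrist"); o=(305,155)
C=lambda P,z: ray(w,np.array(P,float)/5+o,z)
b=C([(150,143),(250,155),(190,520),(90,510)],.034); print(b.round(4).tolist(), b.mean(0))
m1=(b[0]+b[1])/2;m2=(b[2]+b[3])/2;v=m1-m2;print("len",np.linalg.norm(v),"clampyaw",np.degrees(np.arctan2(-v[0],v[1])),"wid",np.linalg.norm(b[0]-b[1]),np.linalg.norm(b[2]-b[3]))
l=C([(192,78),(112,525)],.005);v=l[0]-l[1];print("bolts",l.round(4).tolist(),l.mean(0),"yaw",np.degrees(np.arctan2(-v[0],v[1])),np.linalg.norm(v))
t=C([(216,300),(185,487)],.077);v=t[0]-t[1];print("wing",t.round(4).tolist(),t.mean(0),np.linalg.norm(v),"dir",np.degrees(np.arctan2(v[1],v[0])))
E
```

```text
[[0.6141, 0.0143, 0.034], [0.6388, 0.0113, 0.034], [0.6296, -0.0865, 0.034], [0.6031, -0.0836, 0.034]] [ 0.62141198 -0.03614732  0.034     ]
len 0.09839013203238861 clampyaw -5.88893870644536 wid 0.024877606628704075 0.026663760071550264
bolts [[0.6296, 0.0261, 0.005], [0.614, -0.1018, 0.005]] [ 0.62180176 -0.03787372  0.005     ] yaw -6.949019087690328 0.12888962037982957
wing [[0.6226, -0.0129, 0.077], [0.6182, -0.0578, 0.077]] [ 0.62037258 -0.03536503  0.077     ] 0.045132294657698524 dir 84.44820422257057
```

>>> {"name": "carry_out", "arguments": {"moves": "50 -10 0 0 0 5 94;50 -10 0 0 0 5 94;50 -10 0 0 0 5 94;50 -10 0 0 0 5 94;30 -5 0 0 0 5 94;0 0 0 0 0 0 94"}}

```text
clock: 1.3
position: [0.5418, 0.234, 0.205]
tool_rot: [0.843, 0.538, -0.0, -0.0]
contact_force: [0.1, -1.0, -0.2]
opening: 0.0941
```

Clamp centre is about (0.6215,-0.0365) with yaw -6.4°; the bridge measures 98 x 26 mm and the wing 45 mm, which match the sizes given. Now a close look at the stimulator.

```bash
python3 - <<'E'
from h import *
w=imaging.read_camera("wrist"); np.savez("w1.npz",**w)
print(proj(w,[[.457,.293,.1],[.457,.293,0],[.553,.247,.006]]).round())
cv2.imwrite("pics/w1.png",crop(w["frame"],60,40,380,280,2)[:,:,::-1])
E
```

```text
[[181. 192.]
 [206. 176.]
 [286. 178.]]
```

View pics/w1.png

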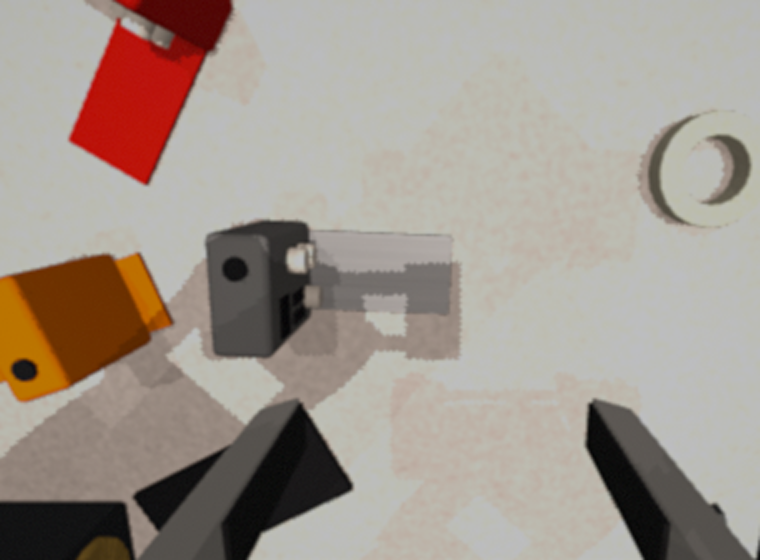

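```bash
python3 - <<'E'
from h import *
w=np.load("w1.npz")
C=lambda P,z: ray(w,np.array(P,float)/2+(60,40),z)
b=C([(207,237),(265,233),(272,355),(214,355)],.1);print(b.round(4).tolist(),b.mean(0).round(4))
for i,j in((0,1),(1,2),(2,3),(3,0)): print(np.linalg.norm(b[i]-b[j]).round(4),np.degrees(np.arctan2(*(b[j]-b[i])[[1,0]])).round(1))
t=C([(452,235),(449,314)],.006);v=t[0]-t[1];print(t.round(4).tolist(),t.mean(0),np.linalg.norm(v),np.degrees(np.arctan2(*v[[1,0]])))
v=t.mean(0)-b.mean(0);print("axis",np.linalg.norm(v[:2]),np.degrees(np.arctan2(v[1],v[0])))
print("orange",C([(65,388),(150,340),(0,280)],.1).round(3).tolist(), C([(170,322)],.006).round(3))
E
```

```text
[[0.4586, 0.3291, 0.1], [0.485, 0.319, 0.1], [0.4575, 0.2636, 0.1], [0.4305, 0.2761, 0.1]] [0.4579 0.297  0.1   ]
0.0283 -21.0
0.0618 -116.4
0.0298 155.1
0.06 62.1
[[0.5639, 0.2712, 0.006], [0.5402, 0.2246, 0.006]] [0.55203489 0.2479264  0.006     ] 0.05226913120902078 63.086234580663806
axis 0.10612839409708118 -27.518483127934662
orange [[0.351, 0.293, 0.1], [0.405, 0.297, 0.1], [0.355, 0.354, 0.1]] [[0.368 0.299 0.006]]
```

Stimulator: origin about (0.457,0.2965), yaw -27°. The tip-to-origin distance is 106 mm against 107 mm expected. Now the grasp.

>>> {"name": "carry_out", "arguments": {"moves": "0 0 0 0 0 2.1 75;9 -52 0 0 0 0 75;8 -52 0 0 0 0 75;0 0 45 0 0 0 75;0 0 45 0 0 0 75;0 0 41 0 0 0 75;0 0 0 0 0 0 75", "grip_force": 20}}

```text
clock: 2.22
position: [0.4562, 0.2934, 0.0725]
tool_rot: [0.854, 0.521, -0.002, -0.0]
contact_force: [0.4, 0.1, 0.6]
opening: 0.075
```

>>> {"name": "carry_out", "arguments": {"moves": "0 0 0 0 0 0 25;0 0 0 0 0 0 25;0 0 0 0 0 0 25;0 0 0 0 0 0 25;0 0 0 0 0 0 25;0 0 0 0 0 0 25", "grip_force": 20}}

```text
clock: 2.98
position: [0.4571, 0.2952, 0.0748]
tool_rot: [0.853, 0.522, 0.0, -0.0]
contact_force: [-3.4, 1.0, 6.0]
opening: 0.032
```

>>> {"name": "carry_out", "arguments": {"moves": "0 0 -10 0 0 0 25;0 0 -15 0 0 0 25;0 0 -15 0 0 -3 25;0 0 0 0 0 -6 25;0 0 0 0 0 -6 25;0 0 0 0 0 -5.6 25;0 0 0 0 0 0 25;0 0 0 0 0 0 25", "grip_force": 30}}

```text
clock: 3.98
position: [0.4573, 0.295, 0.1148]
tool_rot: [0.747, 0.665, 0.0, 0.0]
contact_force: [0.8, -0.4, -4.4]
opening: 0.0316
```

>>> {"name": "carry_out", "arguments": {"moves": "-16 4 0 0 0 0 25;-28 6 0 0 0 0 25;-34 6 0 0 0 0 25;-34 6 0 0 0 0 25;-34 6 0 0 0 0 25;-34 4 0 0 0 0 25;-24 3 0 0 0 0 25;-12 2 0 0 0 0 25"}}

```text
clock: 4.97
position: [0.4694, 0.0746, 0.1146]
tool_rot: [0.747, 0.665, 0.0, 0.0]
contact_force: [-0.9, 0.5, -4.5]
opening: 0.0316
```

>>> {"name": "carry_out", "arguments": {"moves": "-20 2 0 0 0 0 25;-28 2.5 0 0 0 0 25;-27 2.5 0 0 0 0 25;-18.5 2 0 0 0 0 25;0 0 15 0 0 0 25;0 0 15 0 0 0 25;0 0 6 0 0 0 25;0 0 0 0 0 0 25"}}

```text
clock: 5.98
position: [0.4676, -0.0173, 0.0779]
tool_rot: [0.746, 0.666, -0.0, -0.0]
contact_force: [-0.9, -0.3, -4.2]
opening: 0.0319
```

```bash
python3 - <<'E'
from h import *
st=status.read_state();print(st["position"],st["tool_rot"],st["contact_force"])
w=imaging.read_camera("wrist"); np.savez("w2.npz",**w)
print(proj(w,[[.6215,-.0365,.034]]).round())
cv2.imwrite("pics/w2.png",crop(w["frame"],160,60,400,300,2)[:,:,::-1])
E
```

```text
[ 0.46764426 -0.01729396  0.07786344] [ 7.45851263e-01  6.66112261e-01 -3.73473988e-04 -4.56607806e-04] [-0.85759292 -0.30350919 -4.18681226]
[[473. 232.]]
```

View pics/w2.png

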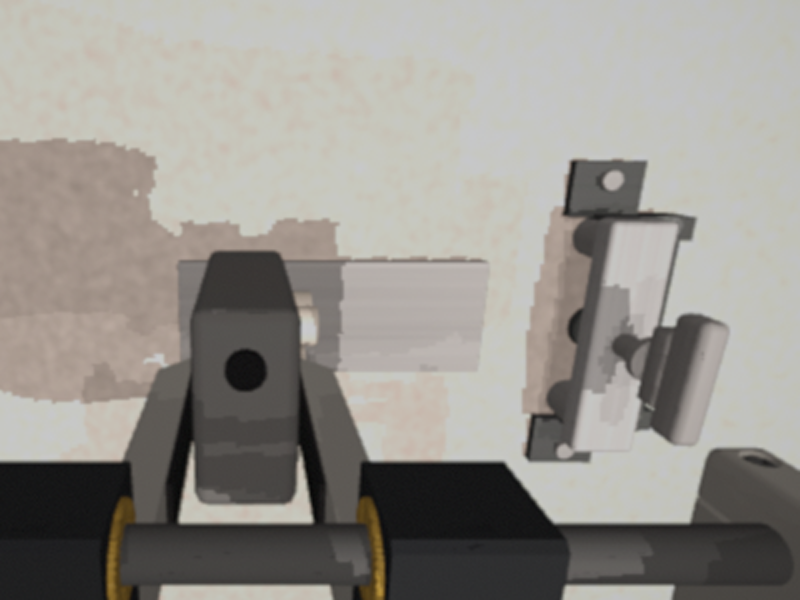

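```bash
python3 - <<'E'
from h import *
w=np.load("w2.npz")
C=lambda P,z: ray(w,np.array(P,float)/2+(160,60),z)
yaw=lambda v: np.degrees(np.arctan2(v[1],v[0])).round(2)
t=C([(489,261),(479,372),(179,261)],.0097);print("tip",t.round(4).tolist(),t[:2].mean(0).round(4),np.linalg.norm(t[0]-t[1]),yaw(t[0]-t[1])-90,"edge",yaw(t[0]-t[2]),np.linalg.norm(t[0]-t[2]))
b=C([(612,222),(678,224),(632,450),(573,447)],.034);v=(b[0]+b[1]-b[2]-b[3])/2;print("bridge",b.round(4).tolist(),b.mean(0).round(4),np.linalg.norm(v),yaw(v)-90)
l=C([(613,181),(565,452)],.005);print("bolts",l.round(4).tolist(),l.mean(0).round(4),yaw(l[0]-l[1])-90)
E
```

```text
tip [[0.5758, -0.0019, 0.0097], [0.5713, -0.0537, 0.0097], [0.4419, 0.0134, 0.0097]] [ 0.5736 -0.0278  0.0097] 0.051993273989147853 -4.950000000000003 edge -6.49 0.13475376937991196
bridge [[0.613, 0.0145, 0.034], [0.6383, 0.0108, 0.034], [0.6274, -0.0862, 0.034], [0.6021, -0.0818, 0.034]] [ 0.6202 -0.0357  0.034 ] 0.09726722403653268 -6.450000000000003
bolts [[0.6302, 0.026, 0.005], [0.6147, -0.1029, 0.005]] [ 0.6224 -0.0385  0.005 ] -6.8700000000000045
```

>>> {"name": "carry_out", "arguments": {"moves": "-2.8 0 0 0 0 0 25;0 0 1.5 0 0 0 25;0 0 1 0 0 0 25;0 0 0.7 0 0 0 25;0 0 0 0 0 0 25"}}

```text
clock: 6.65
position: [0.4675, -0.0205, 0.0752]
tool_rot: [0.746, 0.666, -0.0, -0.0]
contact_force: [-0.3, -0.0, -4.1]
opening: 0.032
```

>>> {"name": "carry_out", "arguments": {"moves": "0 0 0.5 0 0 0 25;0 0 0.5 0 0 0 25;0 0 0 0 0 0 25"}}

```text
clock: 7.02
position: [0.4676, -0.0206, 0.0747]
tool_rot: [0.746, 0.666, 0.0, 0.0]
contact_force: [-2.9, 0.1, 6.2]
opening: 0.0319
```

>>> {"name": "carry_out", "arguments": {"moves": "0 4 -0.2 0 0 0 25;0 8 0 0 0 0 25;0 8 0 0 0 0 25;0 8 0 0 0 0 25;0 8 0 0 0 0 25;0 8 0 0 0 0 25;0 4 0 0 0 0 25;0 0 0 0 0 0 25"}}

```text
clock: 8.02
position: [0.5157, -0.026, 0.0747]
tool_rot: [0.746, 0.666, 0.0, 0.0]
contact_force: [0.1, 1.1, 3.9]
opening: 0.0317
```

>>> {"name": "carry_out", "arguments": {"moves": "0 4 0 0 0 0 25;0 4 0 0 0 0 25;0 3 0 0 0 0 25;0 2 0 0 0 0 25;0 0 0 0 0 0 25"}}

```text
clock: 8.65
position: [0.5281, -0.0274, 0.0747]
tool_rot: [0.746, 0.666, -0.0, -0.0]
contact_force: [-4.5, -0.1, 6.1]
opening: 0.0317
```

>>> {"name": "carry_out", "arguments": {"moves": "0 1 0 0 0 0 25;0 1 0 0 0 0 25;0 1 0 0 0 0 25;0 0 0 0 0 0 25"}}

```text
clock: 9.15
position: [0.531, -0.0277, 0.0747]
tool_rot: [0.746, 0.666, -0.0, -0.0]
contact_force: [-6.4, 0.6, 6.2]
opening: 0.0315
```

>>> {"name": "carry_out", "arguments": {"moves": "0 0.7 0 0 0 0 25;0 0.7 0 0 0 0 25;0 0 0 0 0 0 25"}}

```text
clock: 9.52
position: [0.5312, -0.0277, 0.0748]
tool_rot: [0.746, 0.666, -0.001, -0.001]
contact_force: [-17.7, 1.4, 15.6]
opening: 0.0311
```

>>> {"name": "carry_out", "arguments": {"moves": "0 0.7 0 0 0 0 25;0 0.7 0 0 0 0 25;0 0 0 0 0 0 25"}}

```text
clock: 9.9
position: [0.5314, -0.0276, 0.0748]
tool_rot: [0.746, 0.666, -0.002, -0.002]
contact_force: [-27.2, 3.4, 23.3]
opening: 0.0318
```

>>> {"name": "carry_out", "arguments": {"moves": "0 -1.5 -0.4 0 0 0 25;0 0 0 0 0 0 25;0 0 0 0 0 0 48;0 0 0 0 0 0 48;0 0 0 0 0 0 48;0 0 -15 0 0 0 48;0 0 -30 0 0 0 48;0 0 -30 0 0 0 48"}}

```text
clock: 10.9
position: [0.5326, -0.028, 0.1518]
tool_rot: [0.746, 0.666, 0.0, 0.0]
contact_force: [-0.2, 1.0, -0.5]
opening: 0.0481
```

>>> {"name": "carry_out", "arguments": {"moves": "0 0 -20 0 0 0 48;0 0 0 0 0 0 48;0 0 0 0 0 0 48"}}

```text
clock: 11.28
position: [0.5322, -0.0279, 0.1693]
tool_rot: [0.746, 0.666, -0.0, -0.0]
contact_force: [0.8, -0.2, -0.1]
opening: 0.0478
```

```bash
python3 - <<'E'
from h import *
st=status.read_state();print(st["position"],st["tool_rot"],st["contact_force"],st["joints"])
w=imaging.read_camera("wrist"); np.savez("w3.npz",**w)
print(proj(w,[[.6215,-.0365,.034],[.532,-.0267,.1]]).round())
cv2.imwrite("pics/w3.png",crop(w["frame"],160,60,400,300,2)[:,:,::-1])
E
```

```text
[ 0.53218494 -0.0279272   0.16932998] [ 7.46071906e-01  6.65865307e-01 -2.21065755e-04 -2.34112276e-04] [ 0.79172836 -0.21851836 -0.14479843] [-1.21149385e-01  2.94880599e-01  1.61427792e+00 -2.43953180e-05
  1.23307771e+00 -7.65113243e-03]
[[363. 201.]
 [282. 219.]]
```

View pics/w3.png

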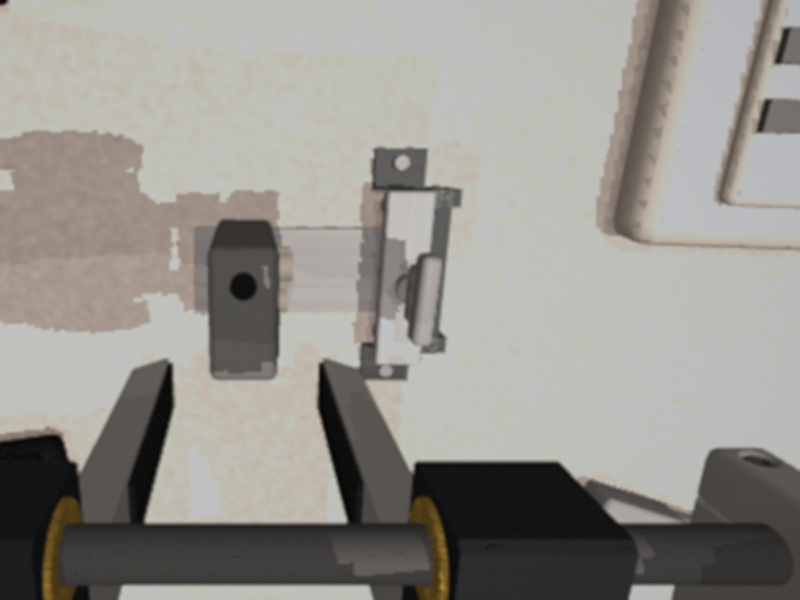

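```bash
python3 - <<'E'
from h import *
w=np.load("w3.npz")
C=lambda P,z: ray(w,np.array(P,float)/2+(160,60),z)
yaw=lambda v: np.degrees(np.arctan2(v[1],v[0])).round(2)
b=C([(209,262),(279,262),(277,377),(211,377)],.1);v=(b[0]+b[1]-b[2]-b[3]);print("box",b.mean(0).round(4),yaw(v)-90,np.linalg.norm(v)/2)
b=C([(387,191),(436,192),(418,363),(374,361)],.034);v=(b[0]+b[1]-b[2]-b[3]);print("bridge",b.mean(0).round(4),yaw(v)-90,np.linalg.norm(v)/2)
l=C([(402,163),(386,371)],.005);print("bolts",l.mean(0).round(4),yaw(l[0]-l[1])-90)
t=C([(430,256),(424,345)],.077);print("wing",t.mean(0).round(4),yaw(t[0]-t[1]),np.linalg.norm(t[0]-t[1]))
E
```

```text
box [ 0.5314 -0.0281  0.1   ] -6.560000000000002 0.05428877287370927
bridge [ 0.62   -0.0356  0.034 ] -7.299999999999997 0.09776810921760885
bolts [ 0.6216 -0.0379  0.005 ] -6.810000000000002
wing [ 0.6202 -0.0356  0.077 ] 84.68 0.04503965579030466
```

Box top centre is (0.5314,-0.0281), 90 mm from the axis and square to within about 0.5°, so it is docked. The wing is at (0.6202,-0.0356), direction 84.7°. Now I grip the wing.

>>> {"name": "carry_out", "arguments": {"moves": "0 30 0 0 0 -1 40;1 30 0 0 0 0 40;0.8 28.8 0 0 0 0 40;0 0 0 0 0 0 40;0 0 40 0 0 0 40;0 0 40 0 0 0 40;0 0 30 0 0 0 40;0 0 10 0 0 0 40"}}

```text
clock: 12.32
position: [0.6194, -0.035, 0.0479]
tool_rot: [0.74, 0.672, -0.001, -0.001]
contact_force: [-0.8, -0.1, 1.0]
opening: 0.0399
```

>>> {"name": "carry_out", "arguments": {"moves": "0 0 0 0 0 0 4;0 0 0 0 0 0 4;0 0 0 0 0 0 4;0 0 0 0 0 0 4;0 0 0 0 0 0 4;0 0 0 0 0 0 4", "grip_force": 30}}

```text
clock: 13.08
position: [0.621, -0.0352, 0.051]
tool_rot: [0.74, 0.672, 0.0, 0.0]
contact_force: [-4.7, 1.5, 6.7]
opening: 0.0153
```

>>> {"name": "carry_out", "arguments": {"moves": "0 0 0 0 0 0 4;0 0 0 0 0 0 4;0 0 0 0 0 0 4"}}

```text
clock: 13.45
position: [0.621, -0.0352, 0.051]
tool_rot: [0.74, 0.672, 0.0, 0.0]
contact_force: [-3.9, 1.2, 6.1]
opening: 0.0154
```

```bash
python3 - <<'E'
from h import *
st=status.read_state();print(st["position"],st["tool_rot"],st["contact_force"],st["moment"],st["opening"])
w=imaging.read_camera("wrist");np.savez("w4.npz",**w)
s=imaging.read_camera("scene")
a=crop(w["frame"],160,130,240,180,2.5); b=crop(s["frame"],200,160,100,100,4)
H=max(a.shape[0],b.shape[0]); b=cv2.resize(b,(200,200))
a[:200,:200]=b
cv2.imwrite("pics/w4.png",a[:,:,::-1])
E
```

```text
[ 0.62103818 -0.03515133  0.05097022] [7.40196889e-01 6.72390136e-01 1.65974119e-04 2.07630706e-04] [-3.88997089  1.15052161  6.09585449] [ 0.03748212  0.95415503 -0.03738741] 0.015446207586337397
```

View pics/w4.png

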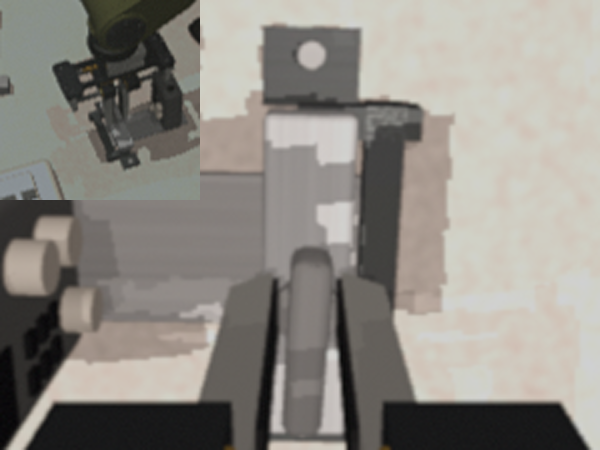

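The picture shows the wing between the fingers with a gap on each side. The jaws stopped at 15 mm, probably with the tips on the round screw shaft below the wing. I open, rise about 5 mm, centre and close again.

>>> {"name": "carry_out", "arguments": {"moves": "0 0 0 0 0 0 30;0 0 -4 0 0 0 30;0 0 -1.5 0 0 0 30;0 0 0 0 0 0 4;0 0 0 0 0 0 4;0 0 0 0 0 0 4;0 0 0 0 0 0 4;0 0 0 0 0 0 4"}}

```text
clock: 14.55
position: [0.6209, -0.0352, 0.0553]
tool_rot: [0.74, 0.672, -0.0, -0.0]
contact_force: [-1.3, 0.9, -0.2]
opening: 0.0095
```

```bash
python3 - <<'E'
from h import *
st=status.read_state();print(st["position"],st["tool_rot"],st["contact_force"],st["moment"],st["opening"])
E
```

```text
[ 0.62091937 -0.03517635  0.05528408] [ 7.40223186e-01  6.72361233e-01 -5.26080548e-05 -6.51384754e-05] [-1.34486191  0.94678711 -0.18709367] [ 0.04886766  0.08107792 -0.1207491 ] 0.009472735297520274
```

>>> {"name": "carry_out", "arguments": {"moves": "0 0 0.1 0 0 5 4;0 0 0.2 0 0 9 4;0 0 0.2 0 0 9 4;0 0 0.2 0 0 9 4;0 0 0.2 0 0 9 4;0 0 0.2 0 0 9 4;0 0 0 0 0 0 4"}}

```text
clock: 15.42
position: [0.6217, -0.0357, 0.0542]
tool_rot: [0.955, 0.295, 0.001, 0.001]
contact_force: [6.2, -2.7, -4.6]
opening: 0.0095
```

```bash
cat > st.py <<'E'
from h import *
st=status.read_state();q=st["tool_rot"];print(st["position"].round(4),"yaw",90-2*0+np.degrees(2*np.arctan2(q[1],q[0])).round(2)-180,"F",st["contact_force"].round(1),"M",st["moment"].round(3),st["opening"].round(4),"j",st["joints"].round(3),"t",st["clock"])
E
python3 st.py
```

```text
Traceback (most recent call last):
  File "st.py", line 2, in <module>
    st=status.read_state();q=st["tool_rot"];print(st["position"].round(4),"yaw",90-2*0+np.degrees(2*np.arctan2(q[1],q[0])).round(2)-180,"F",st["contact_force"].round(1),"M",st["moment"].round(3),st["opening"].round(4),"j",st["joints"].round(3),"t",st["clock"])
                                                                                                                                                                                                   ^^^^^^^^^^^^^^^^^^^
AttributeError: 'float' object has no attribute 'round'
```

```bash
sed -i 's/st\["opening"\].round(4)/round(st["opening"],4)/; s/90-2\*0+np.degrees/-90+np.degrees/; s/.round(2)-180/.round(2)/' st.py; python3 st.py
```

```text
[ 0.6217 -0.0357  0.0542] yaw -55.64 F [ 6.2 -2.7 -4.6] M [-0.512 -1.016 -0.084] 0.0095 j [-1.160e-01  6.120e-01  1.441e+00 -1.000e-03  1.087e+00  8.560e-01] t 15.425
```

>>> {"name": "carry_out", "arguments": {"moves": "0.1 0.4 0.3 0 0 5 4;0 0 0.2 0 0 9 4;0 0 0.2 0 0 9 4;0 0 0.2 0 0 9 4;0 0 0.2 0 0 9 4;0 0 0 0 0 0 4"}}

```text
clock: 16.18
position: [0.6219, -0.0365, 0.0533]
tool_rot: [0.998, -0.058, 0.001, 0.001]
contact_force: [4.6, -5.7, -2.4]
opening: 0.0098
```

```bash
python3 st.py
```

```text
[ 0.6219 -0.0365  0.0533] yaw -96.65 F [ 4.6 -5.7 -2.4] M [-1.151 -0.758 -0.062] 0.0098 j [-1.170e-01  6.130e-01  1.441e+00 -1.000e-03  1.086e+00  1.571e+00] t 16.175
```

>>> {"name": "carry_out", "arguments": {"moves": "0 0 0 0 0 0 34;0 0 0 0 0 0 34;0 0 -20 0 0 0 34;0 0 -20 0 0 0 34;0 0 0 0 0 -10 34;0 0 0 0 0 -10 34;0 0 0 0 0 -10 34;0 0 0 0 0 -10 34"}}

```text
clock: 17.18
position: [0.6217, -0.0355, 0.095]
tool_rot: [0.957, 0.291, 0.001, 0.0]
contact_force: [0.5, -0.4, -1.0]
opening: 0.0343
```

>>> {"name": "carry_out", "arguments": {"moves": "0 0 0 0 0 -10 34;0 0 0 0 0 -10 34;0 0 0 0 0 -10 34;0 0 0 0 0 -10 34;0 0 0 0 0 -10 34;0 0 0 0 0 -10 34;0 0 0 0 0 -10 34;0 0 0 0 0 -10 34"}}

```text
clock: 18.18
position: [0.6217, -0.0354, 0.095]
tool_rot: [0.546, 0.838, 0.0, 0.001]
contact_force: [-0.3, 0.4, -0.3]
opening: 0.0341
```

>>> {"name": "carry_out", "arguments": {"moves": "0 0 0 0 0 -10 34;0 0 0 0 0 -10 34;0 0 0 0 0 -10 34;0 0 0 0 0 -10 34;0 0 0 0 0 -10 34;0 0 0 0 0 -10 34;0 0 0 0 0 0 34;0 0 0 0 0 0 34"}}

```text
clock: 19.18
position: [0.6215, -0.0355, 0.094]
tool_rot: [0.059, 0.998, -0.0, 0.0]
contact_force: [-0.2, 0.6, 0.6]
opening: 0.0344
```

```bash
python3 st.py
```

```text
[ 0.6215 -0.0355  0.094 ] yaw 83.27000000000001 F [-0.2  0.6  0.6] M [ 0.105 -0.047 -0.013] 0.0344 j [-0.116  0.564  1.415 -0.     1.162 -1.569] t 19.175
```

>>> {"name": "carry_out", "arguments": {"moves": "-0.6 -1.1 20 0 0 0 34;0 0 16 0 0 0 34;0 0 4.5 0 0 0 34;0 0 0 0 0 0 4;0 0 0 0 0 0 4;0 0 0 0 0 0 4;0 0 0 0 0 0 4;0 0 0 0 0 0 4"}}

```text
clock: 20.18
position: [0.6221, -0.0366, 0.0531]
tool_rot: [0.057, 0.998, 0.0, 0.0]
contact_force: [-0.5, 1.3, 4.0]
opening: 0.0095
```

```bash
python3 st.py
```

```text
[ 0.6221 -0.0366  0.0531] yaw 83.5 F [-0.5  1.3  4. ] M [ 0.315 -0.056 -0.094] 0.0095 j [-0.118  0.614  1.44   0.     1.087 -1.575] t 20.175
```

>>> {"name": "carry_out", "arguments": {"moves": "0 0 0 0 0 5 4;0 0 0.2 0 0 8 4;0 0 0.2 0 0 8 4;0 0 0.1 0 0 4 4;0 0 0 0 0 0 4"}}

```text
clock: 20.8
position: [0.6219, -0.037, 0.0525]
tool_rot: [0.271, 0.963, -0.0, 0.0]
contact_force: [-1.5, -2.2, 4.6]
opening: 0.0099
```

```bash
python3 st.py
```

```text
[ 0.6219 -0.037   0.0525] yaw 58.52000000000001 F [-1.5 -2.2  4.6] M [-0.458  0.215 -0.071] 0.0099 j [-1.180e-01  6.150e-01  1.440e+00 -1.000e-03  1.086e+00 -1.139e+00] t 20.8
```

>>> {"name": "carry_out", "arguments": {"moves": "0 0 0.2 0 0 8 4;0 0 0.2 0 0 8 4;0 0 0.1 0 0 4 4;0 0 0 0 0 0 4"}}

```text
clock: 21.3
position: [0.6216, -0.0373, 0.0521]
tool_rot: [0.434, 0.901, -0.0, 0.0]
contact_force: [-4.3, -5.2, 7.8]
opening: 0.0094
```

```bash
python3 st.py
```

```text
[ 0.6216 -0.0373  0.0521] yaw 38.55000000000001 F [-4.3 -5.2  7.8] M [-0.864  0.734 -0.075] 0.0094 j [-1.180e-01  6.150e-01  1.440e+00 -1.000e-03  1.086e+00 -7.910e-01] t 21.3
```

>>> {"name": "carry_out", "arguments": {"moves": "0 0 0.2 0 0 8 4;0 0 0.2 0 0 8 4;0 0 0.1 0 0 4 4;0 0 0 0 0 0 4"}}

```text
clock: 21.8
position: [0.6221, -0.0381, 0.052]
tool_rot: [0.584, 0.812, -0.001, 0.001]
contact_force: [-2.3, -9.6, 7.6]
opening: 0.0125
```

```bash
python3 st.py
```

```text
[ 0.6221 -0.0381  0.052 ] yaw 18.599999999999994 F [-2.3 -9.6  7.6] M [-1.858  0.393  0.78 ] 0.0125 j [-0.119  0.616  1.44  -0.003  1.084 -0.442] t 21.8
```

The moment jumped to 0.78 N m and the jaws were wedged open, so the screw has seated, about 2.55 rad from the start and inside the given range. I unwind in small steps to find the wing's angle at the seat.

>>> {"name": "carry_out", "arguments": {"moves": "0 0 0 0 0 -5 4;0 0 0 0 0 0 4"}}

```text
clock: 22.05
position: [0.6221, -0.0381, 0.052]
tool_rot: [0.547, 0.837, -0.001, 0.001]
contact_force: [-2.3, -10.6, 8.3]
opening: 0.0114
```

```bash
python3 st.py
```

```text
[ 0.6221 -0.0381  0.052 ] yaw 23.700000000000003 F [ -2.3 -10.6   8.3] M [-1.838  0.353  0.43 ] 0.0114 j [-0.119  0.616  1.44  -0.002  1.084 -0.532] t 22.05
```

>>> {"name": "carry_out", "arguments": {"moves": "0 0 0 0 0 -3 4;0 0 0 0 0 0 4"}}

```text
clock: 22.3
position: [0.6221, -0.0381, 0.052]
tool_rot: [0.525, 0.851, -0.001, 0.001]
contact_force: [-2.2, -9.2, 7.7]
opening: 0.0109
```

```bash
python3 st.py
```

```text
[ 0.6221 -0.0381  0.052 ] yaw 26.659999999999997 F [-2.2 -9.2  7.7] M [-1.789  0.323  0.209] 0.0109 j [-0.119  0.616  1.44  -0.002  1.084 -0.583] t 22.3
```

>>> {"name": "carry_out", "arguments": {"moves": "-0.4 -0.3 -0.3 0 0 -4.3 4;0 0 -0.1 0 0 -6 4;0 0 -0.2 0 0 -9 4;0 0 -0.2 0 0 -9 4;0 0 -0.2 0 0 -9 4;0 0 -0.2 0 0 -9 4;0 0 0 0 0 0 4"}}

```text
clock: 23.18
position: [0.6223, -0.0369, 0.0529]
tool_rot: [0.149, 0.989, 0.0, 0.001]
contact_force: [3.5, 1.9, 5.5]
opening: 0.0097
```

```bash
python3 st.py
```

```text
[ 0.6223 -0.0369  0.0529] yaw 72.84 F [3.5 1.9 5.5] M [ 0.367 -0.725  0.013] 0.0097 j [-0.118  0.615  1.44   0.     1.086 -1.39 ] t 23.175
```

Gripped flat (9.7 mm) with small forces. 48° remain to yaw 121°.

>>> {"name": "carry_out", "arguments": {"moves": "0 0 -0.2 0 0 -9 4;0 0 -0.2 0 0 -9 4;0 0 -0.2 0 0 -9 4;0 0 -0.2 0 0 -9 4;0 0 -0.2 0 0 -8 4;0 0 -0.1 0 0 -4.2 4;0 0 0 0 0 0 4;0 0 0 0 0 0 4"}}

```text
clock: 24.18
position: [0.6221, -0.0357, 0.0539]
tool_rot: [-0.266, 0.964, 0.001, 0.001]
contact_force: [2.0, 8.8, 5.8]
opening: 0.0096
```

```bash
python3 st.py; python3 - <<'E'
from h import *
w=imaging.read_camera("wrist");s=imaging.read_camera("scene");d=imaging.read_camera("side")
a=cv2.resize(w["frame"],(400,300));b=crop(s["frame"],200,140,133,100,3);b=cv2.resize(b,(400,300));c=cv2.resize(crop(d["frame"],230,150,133,100,3),(400,300))
e=cv2.resize(s["frame"],(400,300))
cv2.imwrite("pics/f.png",np.vstack([np.hstack([a,b]),np.hstack([c,e])])[:,:,::-1])
E
```

```text
[ 0.6221 -0.0357  0.0539] yaw 120.85 F [2.  8.8 5.8] M [ 1.893 -0.469  0.041] 0.0096 j [-1.170e-01  6.130e-01  1.439e+00  2.000e-03  1.088e+00 -2.227e+00] t 24.175
```

View pics/f.png

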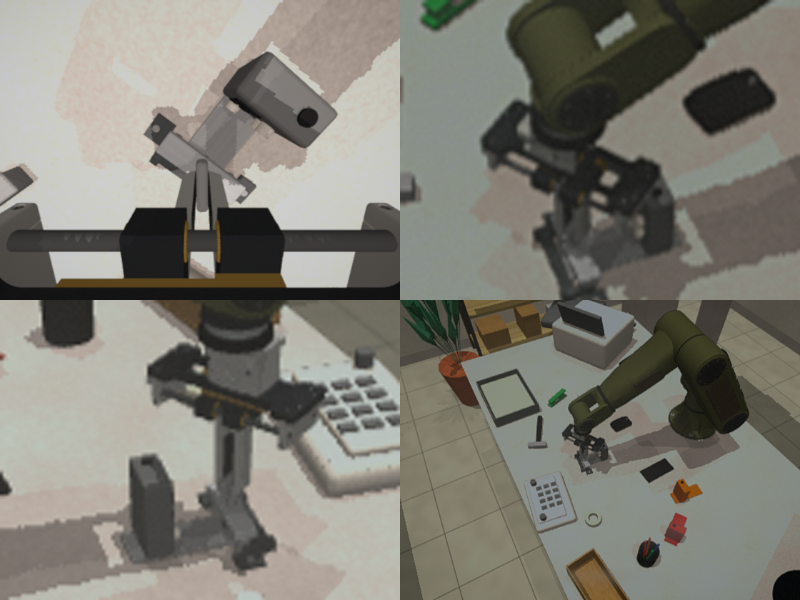

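The final view shows the box upright with its tongue under the bridge, the wing held between the fingers, and the other things in place. I hand in.

```bash
python3 - <<'E'
from h import *
w=imaging.read_camera("wrist")
print("box top centre (rough)",ray(w,np.array([(338,103),(303,147),(245,105),(278,62)]).mean(0)*1.4,.1).round(3))
print(order.job_done())
E
```

```text
box top centre (rough) [[ 0.531 -0.025  0.1  ]]
the job is handed in; nothing more can be done
None
```

I docked the stimulator, seated the wing screw, backed it off a quarter turn, and handed the job in at about 24 s with the wing still gripped. The interface gives no verdict, so success is my reading of the last checks.

- **Docking:** I slid the plate along the desk until it pushed firmly against the back stop. After release, the box was about 90 mm from the screw axis and square to within about 1°. The last rough check still had the box's top centre at (0.531, -0.025).
- **Seating:** My first grip on the wing closed at 15 mm, probably on the screw's shaft, so I rose about 5 mm and gripped again at 9.5 mm. I turned the screw clockwise about 2.55 rad, regripping once on the way. It then hit a hard stop: the moment jumped to 0.78 N m and the wing wedged the jaws open.
- **Backing off:** I unwound in small steps to estimate the wing's angle at the seat (jaw yaw about 31°), then turned back 90° to 120.9°. At the end the jaws closed on 9.6 mm at a set 30 N grip, with little moment about the screw.
- **What is less certain:** The quarter turn rests on that estimate, good to roughly 5° against the 17° allowed. A steady side force of about 9 N was left, because the tool is slightly off the screw's axis.
- **Other things on the desk:** In the last pictures they looked undisturbed; I did not measure their positions again.

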